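# Lay the blue-capped tube from the carousel in the slanting rest

## Robot

A 6-joint arm with a two-finger parallel gripper is mounted at the origin on a cart in front of the work surface, level with it; the furniture and walls round the work are solid. World frame = base frame: x ahead of the robot, y to its left, z up, the work surface at z = 0. Lengths are in mm, angles in rad, forces in N, time in s.
With the tool pointing down it reaches from about 300 to 875 mm from the base axis. Payload 4.2 kg.
Tool frame: the origin (TCP) lies midway between the tips of the shut fingers; the grasp point (between the pads) lies 19 mm behind it (robot.grip_point_offset is the distance from the TCP to the grasp point, in mm); z points along the fingers, y is the line along which they close (so a half turn about z gives the same grasp; the last joint's range is limited). The gripper opens to 85 mm and grips with 20 to 120 N. Pads are 22 mm wide; open, the fingers measure 114 mm over their backs; the gripper's body (76 mm by 85 mm) begins 54 mm behind the grasp point. The pads swing forward as they close: fully open they stand 13 mm farther back than shut.
Start: joints at [-1.364, 0.32, 1.565, -0, 1.257, -0.02], TCP at [129.296, -560.289, 231.338] pointing down, gripper open.
Joint ranges: [-3.11, 3.11], [-0.84, 2.01], [0.21, 2.61], [-1.34, 4.49], [0.05, 2.63], [-2.56, 2.56]. Speed limits (rad/s): [2.57, 2.57, 3.14, 3.14, 3.14, 3.14].

## Interface

Orientations are given as a unit quaternion [w, x, y, z].
In Python, from rig import monitor, imaging, robot gives the robot as it stands.
- The arm moves only by the tool play_rows, never from a script. Its argument "rows" is a list of rows, each an object with "hand": the opening in per cent of the stroke, from 0 (shut) to 100 (fully open); "delta_pos": the shift along the tool's x, y, z in cm, a list of three; "delta_rot": the turn, a rotation vector about the tool's x, y, z in degrees, a list of three. In form: [{"hand": hand, "delta_pos": [x, y, z], "delta_rot": [ax, ay, az]}, ...]. A call has 1 to 20 rows; each row is the pose to reach, as a shift and turn from the pose commanded when the call began, along the tool's axes at that moment; what a row does not reach only later rows make up. A row lasts 1/10 s, in which the tool goes at most 50 mm and 8.59 degrees, less where a joint would pass 70% of its speed; a pose out of reach is approached as far as the arm can. A call with a gripper value outside its range is refused whole. The fingers move at their own pace and stop on an object; "newtons" is the grip in N (left out, the last holds). Time passes only in rows, so rows that repeat a pose let the fingers close. It gives the time, the measured TCP pose, the force, the opening and the grip force at its end, in the units of the state.
- monitor.sense(): the state, without advancing time (a new reading comes with each control period).
- imaging.get_image(name): name is "side" or "top" or "wrist"; returns a dict with "image" (420x560x3 uint8, blue, green, red), "fx", "fy", "cx", "cy" (pixels), "pose" (4x4, takes a point from camera to world coordinates). Camera axes: x right, y down, z forward; pixel columns grow to the right and rows downward; lengths in mm; the calibration is good to about 2 mm. A picture is of the moment at which its call begins. There is no depth.
- robot.hand_in(): hands the job in; it is judged then, once.
The state is a dict: "t": time; "qpos": joint angles; "joint_vel": joint speeds; "joint_efforts": joint torques, N m; "tcp_pos": TCP position; "tool_rot": TCP orientation; "force": force on the tool from outside, world axes, zero at the start; "torque": the same for the moment, N m; "gripper_width": opening from 0.0 (shut) to 1.0 (fully open); "finger_force": force on a finger pad.
Only numpy, scipy, OpenCV 4.12 (cv2) and the standard library are available. Lean on these libraries where they do the work, as an engineer would, in place of code of your own. Each camera call takes 0.05 s, during which the arm holds its last target. There are 200 camera calls.

## Task

Turn the covered tube carousel by the knob on its top until the blue-capped tube stands in the middle of the slot in the clear cover, and lift the tube out there. Then lay it, cap end up, in the slanting rest so that it lies in both V supports with its tip against (or within a few millimetres of) the foot stop, and let go; how high the rest's column is set is not reported, so feel for it, be gentle, and do not let the tube drop. Leave the other tubes in their wells and the things around undisturbed.

Things in the scene. Friction and masses are not known exactly. Their poses are not given: they have to be found in the camera images.
- carousel: Fixed housing of the tube carousel: white base 220 x 220 x 12 mm, a thin post at each corner, and a clear flat cover (220 x 220 mm, 140 to 144 mm above the bench) with one slot 90 mm wide, centred on y = 0, open from the front edge (x = -110 mm) to x = -30 mm. Origin: underside centre, on the rotor axis; -x points out of the slot, z up. Its yaw varies by 20 degrees either way.
- slot (a point): Point on the housing in the middle of the slot, 80 mm from the rotor axis and 77 mm above the bench: the centre of a tube is here when its well faces the slot squarely. Axes as the housing's.
- knob_grip (a point): Grip point of the black bar knob on the rotor axis, 178 mm above the bench. Bar 46 mm long (this x), 14 mm thick (this y), 152 to 188 mm above the bench; below it a collar of radius 18 mm. One piece with the rotor below: turns both ways with light friction (0.05 N m), stays where left, carries the tubes by the same angle.
- tube_blue_mid (a point): Centre of the tube to lay down: conical-bottom tube 102 mm long, BLUE screw cap, about 30 g; z runs from tip to cap. Body 16 mm in diameter; cap 20.4 mm in diameter, 38 to 51 mm above this point. It starts upright and loose in one of seven square wells of the rotor (80 mm from the axis, well rims 66 mm above the bench), its centre 77 mm above the bench.
- tube_white_mid (a point): Centre of a like tube with a WHITE cap, standing in another well; leave it in its well.
- tube_orange_mid (a point): Centre of a like tube with an ORANGE cap, standing in another well; leave it in its well.
- rest: Slanting rest for one tube, fixed: dark steel foot 100 x 80 x 12 mm with a vertical telescopic column that carries an inclined cradle: two white V bars and an aluminium foot stop at the lower end, on a spine 26 mm wide. Origin: underside centre of the foot; z up; its yaw varies. The cradle is clamped at a height h of 0 to 30 mm that is not reported; it holds up to 60 N.
- rest_low (a point): Where the tube's centre lies, tip on the stop, if h = 0: 88 mm straight above the rest's origin, axes as the rest's; the real place is h (0 to 30 mm) straight above. The tube lies in the plane y = 0, leaning 33 degrees from vertical with the cap up on the -x side. V grooves open to +x and up, at 24 to 32 and 56 to 64 mm from the tip; spine ends at 66 mm; cap end stands clear.
- bottle_a: Small amber dropper bottle with a black dropper, 37 mm diameter, 107 mm tall, loose bystander; origin under its centre.
- dish_a: Lidded petri dish, 61 mm diameter, 15 mm tall, loose bystander; origin under its centre.
- stopper_a: Red stopper, 27 mm diameter, 24 mm tall, loose bystander; origin under its centre.

How it is judged (in metres and radians):
On the way, in this order (a step that is already met when the one before it is completed fails the run):
1. the blue-capped tube stands in the middle of the slot (within 12 mm), still down in its well (horizontal distance between tube_blue_mid and slot below 0.012 m and height (world z) of tube_blue_mid below 0.09 m), for 0.2 s.
2. the blue-capped tube is lifted out of its well (50 mm or more) through the slot (height (world z) of tube_blue_mid above 0.127 m and horizontal distance between tube_blue_mid and slot below 0.06 m).
At the end, for the whole second after the job is handed in: The blue-capped tube lies in the rest, cap up, leaning 33 +- 5 degrees, its centre within 7 mm (rest x) and 5 mm (rest y) of its place on the stop as seen from above, carried by the rest alone, still and released; the white- and orange-capped tubes stand upright in their wells (angle between tube_blue_mid's own z axis and vertical between 0.488692 and 0.663225 rad and x of tube_blue_mid in the frame of rest between -0.007 and 0.007 m and y of tube_blue_mid in the frame of rest between -0.005 and 0.005 m and contact force between tube_blue and rest above 0.05 N and contact force between tube_blue and the arm below 0.05 N and contact force between tube_blue and the fingers below 0.05 N and linear speed of tube_blue below 0.02 m/s and angle between each of tube_white_mid, tube_orange_mid's own z axis and vertical below 0.2 rad and height (world z) of tube_white_mid between 0.07 and 0.09 m and height (world z) of tube_orange_mid between 0.07 and 0.09 m); the robot touches nothing.
It fails at once if the blue-capped tube is dropped or let slide: moving faster than 0.4 m/s while no finger holds it (contact force between tube_blue and the fingers below 0.02 N and linear speed of tube_blue above 0.4 m/s).
It fails at once if the blue-capped tube is pressed on the rest with more than 25 N (contact force between tube_blue and rest above 25 N).
It fails at once if the white- or orange-capped tube is lifted more than 20 mm or tipped more than 20 degrees (height (world z) of any of tube_white_mid, tube_orange_mid above 0.097 m or angle between any of tube_white_mid, tube_orange_mid's own z axis and vertical above 0.35 rad).
It fails at once if a bystander on the bench is moved more than 25 mm (distance of any of bottle_a, dish_a, stopper_a from where it was at the start of the episode above 0.025 m).
It also fails if it takes over 54 s, if anything falls off the work surface, if the arm or the gripper's body presses on something with over 40 N, if the wrist force passes 120 N, or if a joint passes its speed limit or range.

## Working session

There is one attempt and no reset: what is moved stays moved. The work goes in short steps, Python scripts to look and compute and a tool call to move; the robot and the scene stay as the last step left them, time stands still between calls to the robot, and variables do not carry over. Pictures are saved under pics/ and viewed, at most 10 in all, crops included, and the job is handed in when it is done.

Besides the shell and the picture viewer there is one more tool, called after "Emit:" as name([rows], argument=value, ...), one row to a line, values as JSON. play_rows: Moves the arm, as the interface text tells. Its arguments: {"type":"object","properties":{"rows":{"type":"array","items":{"type":"object","properties":{"hand":{"type":"number"},"delta_pos":{"type":"array","items":{"type":"number"}},"delta_rot":{"type":"array","items":{"type":"number"}}}}},"newtons":{"type":"number"}},"required":["rows"]}

```bash
mkdir -p pics; ls
python3 - <<'E'
from rig import monitor, imaging, robot
import cv2,numpy as np,pickle
d={n:imaging.get_image(n) for n in("side","top","wrist")}
pickle.dump(d,open('d0.pkl','wb'))
for n in d:
    print(n,d[n]['fx'],d[n]['cx'],d[n]['cy'],np.round(d[n]['pose'],3).tolist()); cv2.imwrite(f'pics/{n}0.png',d[n]['image'])
print(monitor.sense())
E
```

```text
pics
side 481.81712995105914 277.6460796140647 208.42806857090739 [[0.838, -0.459, 0.294, 219.988], [-0.545, -0.701, 0.46, -561.002], [-0.005, -0.545, -0.838, 1010.592], [0.0, 0.0, 0.0, 1.0]]
top 455.2767665318091 277.27496652144225 205.86309056880262 [[0.022, -0.983, 0.183, 324.293], [-1.0, -0.023, -0.004, -62.007], [0.008, -0.183, -0.983, 1306.316], [0.0, 0.0, 0.0, 1.0]]
wrist 356.61840135150567 283.71686142637594 203.64794193904015 [[0.225, -0.93, -0.29, 203.674], [-0.974, -0.215, -0.066, -543.061], [-0.001, 0.297, -0.955, 373.767], [0.0, 0.0, 0.0, 1.0]]
{'t': 0.15, 'qpos': array([-1.36400560e+00,  3.20150240e-01,  1.56536616e+00, -2.39971122e-05,
        1.25738223e+00, -1.99995655e-02]), 'joint_vel': array([ 0.00124878, -0.00270948, -0.0036513 , -0.00015449,  0.00057091,
       -0.00221711]), 'joint_efforts': array([ 3.61124912e-04, -4.15843534e+01, -2.34346139e+01, -2.30309843e-05,
        5.97968770e-03,  7.88985773e-06]), 'tcp_pos': array([ 129.21385637, -559.94629156,  230.68508796]), 'tool_rot': array([-6.49078109e-04,  9.93577025e-01,  1.13155945e-01, -7.22595019e-05]), 'force': array([-0.08212869, -0.54358181, -0.22143946]), 'torque': array([ 0.01875271, -0.01114509, -0.01330977]), 'finger_force': 0.0, 'gripper_width': 0.9992753179903914}
```

View pics/top0.png

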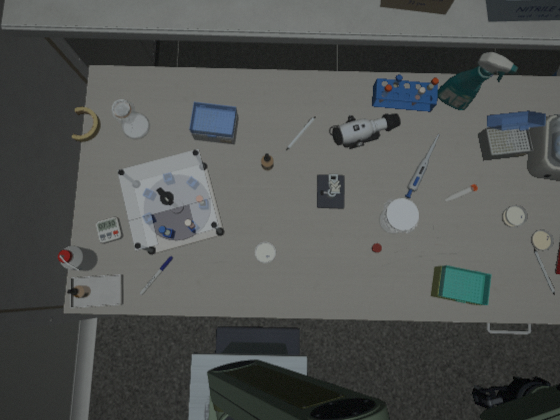

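View pics/side0.png

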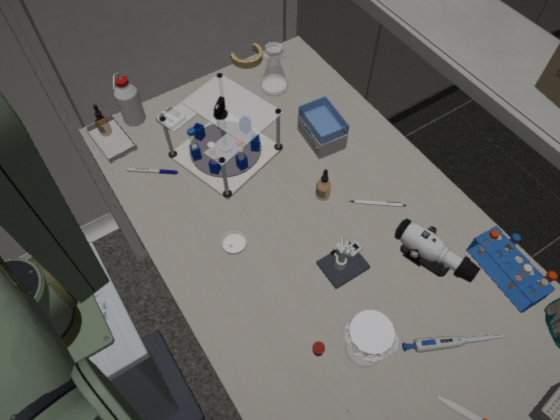

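Run:
```python
import cv2,numpy as np,pickle
d=pickle.load(open('d0.pkl','rb'))
t=d['top']['image'];s=d['side']['image']
a=cv2.resize(t[140:260,110:230],(400,400),interpolation=2)
b=cv2.resize(s[65:205,150:290],(400,400),interpolation=2)
c=cv2.resize(t[165:215,310:350],(160,200),interpolation=2)
e=cv2.resize(s[230:290,310:375],(217,200),interpolation=2)
o=np.zeros((600,800,3),np.uint8);o[:400,:400]=a;o[:400,400:]=b;o[400:,:160]=c;o[400:,400:617]=e
cv2.imwrite('pics/crop0.png',o)
```

```text
(no output)
```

View pics/crop0.png

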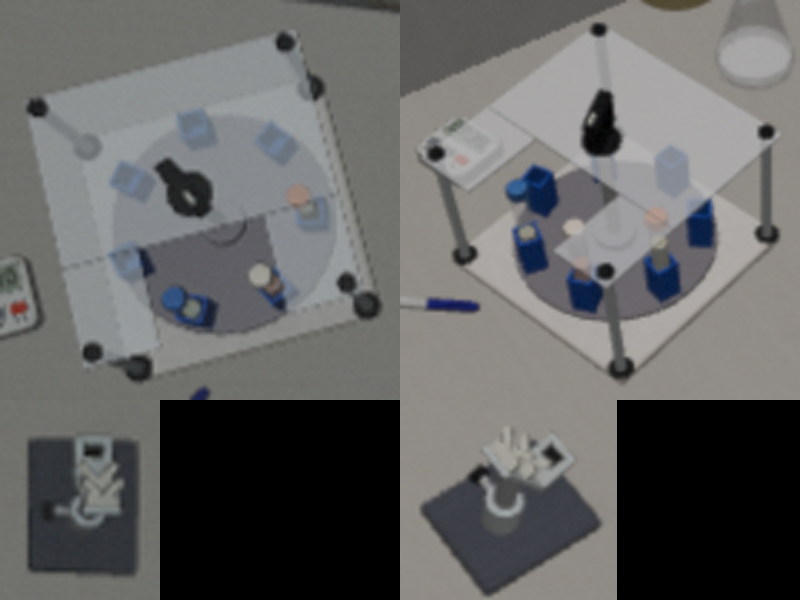

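```bash
cat > h.py <<'E'
import cv2,numpy as np
from scipy.spatial.transform import Rotation as R
def ray(im,uv):
    P=im['pose'];d=P[:3,:3]@np.array([(uv[0]-im['cx'])/im['fx'],(uv[1]-im['cy'])/im['fy'],1.])
    return P[:3,3],d
def onz(im,uv,z):
    o,d=ray(im,uv);return o+d*(z-o[2])/d[2]
def tri(a,ua,b,ub):
    o1,d1=ray(a,ua);o2,d2=ray(b,ub);d1=d1/np.linalg.norm(d1);d2=d2/np.linalg.norm(d2)
    t=np.linalg.lstsq(np.c_[d1,-d2],o2-o1,rcond=None)[0];p=o1+t[0]*d1;q=o2+t[1]*d2
    return (p+q)/2,np.linalg.norm(p-q)
def proj(im,p):
    P=im['pose'];c=P[:3,:3].T@(np.asarray(p)-P[:3,3]);return np.array([im['fx']*c[0]/c[2]+im['cx'],im['fy']*c[1]/c[2]+im['cy']])
def delta(s,pos,rot):
    """tool-frame shift (cm) and rotvec (deg) from state to target"""
    w,x,y,z=s['tool_rot'];r=R.from_quat([x,y,z,w])
    return np.round(r.inv().apply(np.asarray(pos)-s['tcp_pos'])/10,2),np.round(np.degrees((r.inv()*rot).as_rotvec()),1)
def down(az,tilt=0):
    """tool y at azimuth az deg, tool z tilted by tilt (deg) horizontally toward az+90"""
    a=np.radians(az);t=np.radians(tilt);y=np.array([np.cos(a),np.sin(a),0]);h=np.array([-y[1],y[0],0])
    z=np.sin(t)*h-np.cos(t)*np.array([0,0,1]);return R.from_matrix(np.c_[np.cross(y,z),y,z])
E
python3 - <<'E'
import pickle;from h import *
d=pickle.load(open('d0.pkl','rb'));T=d['top'];S=d['side']
c=lambda u,v:(u*.3+110,v*.3+140)
tops=[onz(T,c(*p),147)[:2] for p in[(37,107),(286,42),(92,352),(346,283)]]
for p in tops:print(np.round(p))
C=np.mean(tops,0);print('C',C)
v=(tops[0]-tops[2])+(tops[1]-tops[3]);yaw=np.degrees(np.arctan2(v[1],v[0]));print('yaw',yaw,np.linalg.norm(v)/2)
sc=lambda u,v:((u-400)*.35+150,v*.35+65)
for n,a in[('blue',(175,298)),('white',(260,275)),('or',(298,196))]:
    p=onz(T,c(*a),128)[:2]-C;print(n,np.hypot(*p),np.degrees(np.arctan2(p[1],p[0]))-yaw-180)
print('blue tri',tri(T,c(175,298),S,sc(517,189)))
f=np.array([onz(T,(310+u/4,165+v/4),12)[:2] for u,v in[(28,38),(137,38),(137,574),(28,570)]][:])
m=((T['image'].max(2)<75)).astype(np.uint8);m[:, :310]=0;m[:,352:]=0;m[:165]=0;m[215:]=0
k=max(cv2.findContours(m,0,2)[0],key=cv2.contourArea);h=cv2.convexHull(k).reshape(-1,2).astype(float)
w=np.array([onz(T,p,12)[:2] for p in h],np.float32);r=cv2.minAreaRect(w);print('rest',r)
# bystanders
for n,p,z in[('bottle',(267,161),60),('dish',(265,252),15),('stop',(377,248),24)]:print(n,onz(T,p,z)[:2])
E
```

```text
[620. 345.]
[678. 152.]
[429. 287.]
[487.  96.]
C [553.62170519 219.8578553 ]
yaw 16.705005899874624 199.9734374264189
blue 80.01173299614601 -24.69824044973376
white 80.43336278446158 -334.47232955471316
or 80.50545620971624 -283.70287563277174
blue tri (array([475.5700128 , 231.98936273, 123.39979727]), np.float64(1.222515380405261))
rest ((612.412109375, -220.78440856933594), (98.62012481689453, 78.95348358154297), 0.36552897095680237)
bottle [685.14975759 -34.46113622]
dish [431.17835042 -34.87672666]
stop [ 448.96248578 -350.60434214]
```

Run:
```python
from rig import monitor
from h import *
print(delta(monitor.sense(),[553.6,219.9,300],down(-73.3)))
```

```text
(array([ 58.89, -66.45,  -6.84]), array([-0.1, -0. , -3.7]))
```

Emit:
play_rows([
  {"hand":100,"delta_pos":[20,-22,-6.8],"delta_rot":[0,0,-3.7]},
  {"hand":100,"delta_pos":[20,-22,-6.8],"delta_rot":[0,0,-3.7]},
  {"hand":100,"delta_pos":[20,-22,-6.8],"delta_rot":[0,0,-3.7]},
  {"hand":80,"delta_pos":[20,-22,-6.8],"delta_rot":[0,0,-3.7]},
  {"hand":60,"delta_pos":[58.9,-66.5,-6.8],"delta_rot":[0,0,-3.7]},
  {"hand":60,"delta_pos":[58.9,-66.5,-6.8],"delta_rot":[0,0,-3.7]},
  {"hand":60,"delta_pos":[58.9,-66.5,-6.8],"delta_rot":[0,0,-3.7]},
  {"hand":60,"delta_pos":[58.9,-66.5,-6.8],"delta_rot":[0,0,-3.7]},
  {"hand":60,"delta_pos":[58.9,-66.5,-6.8],"delta_rot":[0,0,-3.7]},
  {"hand":60,"delta_pos":[58.9,-66.5,-6.8],"delta_rot":[0,0,-3.7]},
  {"hand":60,"delta_pos":[58.9,-66.5,-6.8],"delta_rot":[0,0,-3.7]},
  {"hand":60,"delta_pos":[58.9,-66.5,-6.8],"delta_rot":[0,0,-3.7]},
  {"hand":60,"delta_pos":[58.9,-66.5,-6.8],"delta_rot":[0,0,-3.7]},
  {"hand":60,"delta_pos":[58.9,-66.5,-6.8],"delta_rot":[0,0,-3.7]},
  {"hand":60,"delta_pos":[58.9,-66.5,-6.8],"delta_rot":[0,0,-3.7]},
  {"hand":60,"delta_pos":[58.9,-66.5,-6.8],"delta_rot":[0,0,-3.7]},
  {"hand":60,"delta_pos":[58.9,-66.5,-6.8],"delta_rot":[0,0,-3.7]},
  {"hand":60,"delta_pos":[58.9,-66.5,-6.8],"delta_rot":[0,0,-3.7]},
  {"hand":60,"delta_pos":[58.9,-66.5,-6.8],"delta_rot":[0,0,-3.7]},
  {"hand":60,"delta_pos":[58.9,-66.5,-6.8],"delta_rot":[0,0,-3.7]},
])

```text
t: 2.15
tcp_pos: [553.5, 220.6, 298.2]
tool_rot: [0.001, 0.989, 0.146, -0.001]
force: [-1.2, -1.1, -1.7]
gripper_width: 0.604
finger_force: 0.0
```

Run:
```python
from rig import monitor,imaging
from h import *
import pickle
s=monitor.sense();print(s['t'],s['tcp_pos'],s['qpos'])
w=imaging.get_image('wrist');pickle.dump(w,open('w1.pkl','wb'));cv2.imwrite('pics/w1.png',w['image'])
print(proj(w,[553.6,219.9,188]),np.round(w['pose'],3).tolist())
```

```text
2.15 [553.4740146  220.62620601 298.157266  ] [ 3.60301848e-01  3.22370307e-01  1.39335141e+00 -5.43002535e-04
  1.42826388e+00  1.63823320e+00]
[284.12276479 200.23820206] [[0.289, -0.914, -0.286, 626.897], [-0.957, -0.275, -0.088, 242.706], [0.001, 0.299, -0.954, 441.194], [0.0, 0.0, 0.0, 1.0]]
```

View pics/w1.png

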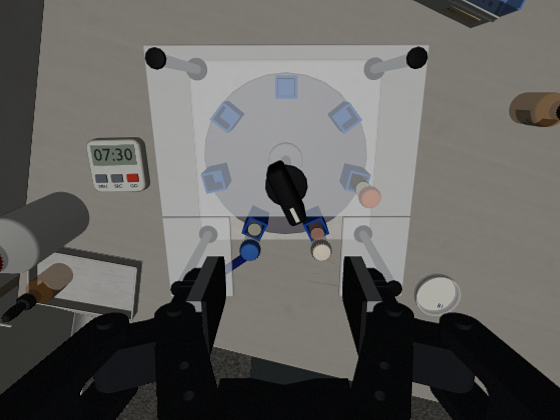

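Run:
```python
from h import *
import pickle
w=pickle.load(open('w1.pkl','rb'))
I=w['image'];m=(I.max(2)<50).astype(np.uint8);m[:150]=0;m[235:]=0;m[:,:240]=0;m[:,325:]=0
m=cv2.morphologyEx(m,cv2.MORPH_OPEN,np.ones((3,3)))
k=max(cv2.findContours(m,0,2)[0],key=cv2.contourArea).reshape(-1,2)
for v in range(160,228,6):
    xs=np.where(m[v])[0];print(v,(xs.min(),xs.max()) if len(xs) else '',end=' ')
C=np.mean([onz(w,p,144)[:2] for p in[(145,45),(430,45)]],0);
e=[onz(w,p,147)[:2] for p in[(156,58),(417,58)]];print('\n',e,onz(w,(287.5,217),144))
n=e[1]-e[0];yaw=np.degrees(np.arctan2(n[1],n[0]))+90;print('yaw',yaw)
mid=np.mean(e,0);u=np.array([np.cos(np.radians(yaw)),np.sin(np.radians(yaw))]);Ce=mid-98*u;print('C',Ce,np.linalg.norm(n))
for nme,p in[('blue',(250,250)),('white',(320,251)),('or',(368,198))]:
    q=onz(w,p,128)[:2];d=q-Ce;print(nme,q,np.hypot(*d),np.degrees(np.arctan2(d[1],d[0]))-yaw-180)
a=onz(w,(270,170),188);b=onz(w,(298,222),188);d=b-a;print('bar',a,b,np.hypot(*d[:2]),np.degrees(np.arctan2(d[1],d[0])),(a+b)/2)
cv2.imwrite('pics/k.png',cv2.resize(I[150:270,220:360],None,fx=5,fy=5,interpolation=2))
```

```text
160  166 (np.int64(269), np.int64(294)) 172 (np.int64(267), np.int64(301)) 178 (np.int64(267), np.int64(305)) 184 (np.int64(266), np.int64(306)) 190 (np.int64(266), np.int64(306)) 196 (np.int64(269), np.int64(303)) 202 (np.int64(274), np.int64(302)) 208 (np.int64(282), np.int64(303)) 214 (np.int64(285), np.int64(305)) 220 (np.int64(259), np.int64(311)) 226  
 [array([622.41702229, 343.10208233]), array([680.21028759, 151.59586579])] [526.90529851 208.60349012 144.        ]
yaw 16.792906311579216
C [557.49283802 219.03547353] 200.03672784800716
blue [479.03601717 231.4192014 ] 79.42814018572749 -25.762546580376863
white [497.3955428  166.76649605] 79.64754170001262 -335.77814137665575
or [560.44311607 141.53196669] 77.55963970990936 -284.6129158758584
bar [572.51471044 236.27398328 188.        ] [540.16298799 204.87750704 188.        ] 45.08184407594422 -135.8584945345973 [556.33884921 220.57574516 188.        ]
```

View pics/k.png

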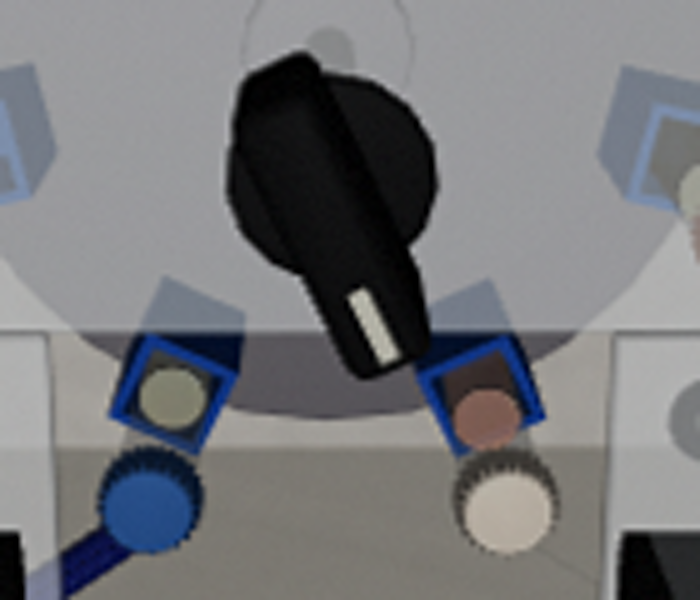

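Run:
```python
from h import *
from rig import monitor
import pickle
w=pickle.load(open('w1.pkl','rb'))
a=onz(w,(275,170),188);b=onz(w,(299,222.4),188);d=b-a;az=np.degrees(np.arctan2(d[1],d[0]));print(np.hypot(*d[:2]),az,(a+b)/2)
print(delta(monitor.sense(),[555.5,219.5,162],down(az+90)))
```

```text
44.13825681403822 -139.34144029947 [556.81535594 218.43530262 188.        ]
(array([ 0.24,  0.08, 13.66]), array([  0. ,   0.1, -23.9]))
```

Emit:
play_rows([
  {"hand":60,"delta_pos":[0.24,0.08,4],"delta_rot":[0,0,-8]},
  {"hand":60,"delta_pos":[0.24,0.08,7],"delta_rot":[0,0,-16]},
  {"hand":60,"delta_pos":[0.24,0.08,9],"delta_rot":[0,0,-24]},
  {"hand":60,"delta_pos":[0.24,0.08,11],"delta_rot":[0,0,-24]},
  {"hand":60,"delta_pos":[0.24,0.08,12.5],"delta_rot":[0,0,-24]},
  {"hand":60,"delta_pos":[0.24,0.08,13.6],"delta_rot":[0,0,-24]},
  {"hand":60,"delta_pos":[0.24,0.08,13.6],"delta_rot":[0,0,-24]},
  {"hand":30,"delta_pos":[0.24,0.08,13.6],"delta_rot":[0,0,-24]},
  {"hand":15,"delta_pos":[0.24,0.08,13.6],"delta_rot":[0,0,-24]},
  {"hand":5,"delta_pos":[0.24,0.08,13.6],"delta_rot":[0,0,-24]},
  {"hand":5,"delta_pos":[0.24,0.08,13.6],"delta_rot":[0,0,-24]},
  {"hand":5,"delta_pos":[0.24,0.08,13.6],"delta_rot":[0,0,-24]},
], newtons=20)

```text
t: 3.4
tcp_pos: [556.4, 220.4, 164.5]
tool_rot: [-0.0, 0.938, 0.348, 0.001]
force: [-2.1, -0.4, 6.3]
gripper_width: 0.157
finger_force: 20.6
```

Emit:
play_rows([
  {"hand":5,"delta_pos":[0,0,0],"delta_rot":[0,0,-4]},
  {"hand":5,"delta_pos":[0,0,0],"delta_rot":[0,0,-8]},
  {"hand":5,"delta_pos":[0,0,0],"delta_rot":[0,0,-12]},
  {"hand":5,"delta_pos":[0,0,0],"delta_rot":[0,0,-16]},
  {"hand":5,"delta_pos":[0,0,0],"delta_rot":[0,0,-20]},
  {"hand":5,"delta_pos":[0,0,0],"delta_rot":[0,0,-24]},
  {"hand":5,"delta_pos":[0,0,0],"delta_rot":[0,0,-25.8]},
  {"hand":5,"delta_pos":[0,0,0],"delta_rot":[0,0,-25.8]},
  {"hand":5,"delta_pos":[0,0,0],"delta_rot":[0,0,-25.8]},
  {"hand":30,"delta_pos":[0,0,0],"delta_rot":[0,0,-25.8]},
  {"hand":60,"delta_pos":[0,0,0],"delta_rot":[0,0,-25.8]},
  {"hand":60,"delta_pos":[0,0,0],"delta_rot":[0,0,-25.8]},
  {"hand":60,"delta_pos":[0,0,-4],"delta_rot":[0,0,-25.8]},
  {"hand":60,"delta_pos":[0,0,-8],"delta_rot":[0,0,-25.8]},
  {"hand":60,"delta_pos":[0,0,-11],"delta_rot":[0,0,-25.8]},
  {"hand":60,"delta_pos":[0,0,-11],"delta_rot":[0,0,-25.8]},
])

```text
t: 5.0
tcp_pos: [558.4, 220.7, 278.3]
tool_rot: [0.001, 0.836, 0.548, 0.005]
force: [-0.5, -0.1, 0.5]
gripper_width: 0.599
finger_force: 0.0
```

```bash
cat > m.py <<'E'
from rig import monitor,imaging
from h import *
s=monitor.sense();print(s['t'],s['tcp_pos'],s['qpos'][5])
def blue(im,name):
    h=cv2.cvtColor(im['image'],cv2.COLOR_BGR2HSV)
    p0=proj(im,[479,196,128]);m=cv2.inRange(h,(98,120,90),(112,255,255))
    n,l,st,c=cv2.connectedComponentsWithStats(m)
    i=[i for i in range(1,n) if st[i,4]>8 and np.hypot(*(c[i]-p0))<60]
    print(name,'expect',p0,[(c[j].round(1),st[j,4],onz(im,c[j],128).round(1)) for j in i])
for n in('top','wrist','side'):
    im=imaging.get_image(n);blue(im,n);cv2.imwrite(f'pics/{n}_{s["t"]:.1f}.png',im['image'])
E
python3 m.py; ls pics
```

```text
5.0 [558.44750196 220.7059304  278.30011707] 0.7678107251278887
top expect [176.06130642 227.95445236] [(array([176.8, 230.3]), np.int32(56), array([472.9, 193.8, 128. ]))]
wrist expect [212.28597248 246.26972784] [(array([222.2, 220.1]), np.int32(156), array([498. , 214.5, 128. ])), (array([209.7, 245. ]), np.int32(270), array([477.5, 198. , 128. ]))]
side expect [198.56652407 138.69163856] [(array([205.3, 120.4]), np.int32(11), array([521.1, 240. , 128. ])), (array([195.5, 137.3]), np.int32(61), array([474.9, 203.9, 128. ])), (array([250.3, 149.7]), np.int32(23), array([565.7,  97.9, 128. ])), (array([200.2, 156.8]), np.int32(20), array([455.7, 144. , 128. ])), (array([228.9, 162.9]), np.int32(11), array([503.2,  91.2, 128. ]))]
crop0.png
k.png
side0.png
side_5.0.png
top0.png
top_5.0.png
w1.png
wrist0.png
wrist_5.0.png
```

Run:
```python
from h import *
from rig import monitor
print(delta(monitor.sense(),[478,197.5,190],down(-73.2)))
```

```text
(array([-5.13, -6.23,  8.24]), array([-0. ,  0.1, 49.7]))
```

Emit:
play_rows([
  {"hand":45,"delta_pos":[-2,-2.4,1],"delta_rot":[0,0,8]},
  {"hand":45,"delta_pos":[-4,-4.9,2],"delta_rot":[0,0,16]},
  {"hand":45,"delta_pos":[-5.13,-6.23,3],"delta_rot":[0,0,24]},
  {"hand":45,"delta_pos":[-5.13,-6.23,5],"delta_rot":[0,0,32]},
  {"hand":45,"delta_pos":[-5.13,-6.23,7],"delta_rot":[0,0,40]},
  {"hand":45,"delta_pos":[-5.13,-6.23,8.24],"delta_rot":[0,0,49.7]},
  {"hand":45,"delta_pos":[-5.13,-6.23,8.24],"delta_rot":[0,0,49.7]},
  {"hand":45,"delta_pos":[-5.13,-6.23,8.24],"delta_rot":[0,0,49.7]},
  {"hand":45,"delta_pos":[-5.13,-6.23,8.24],"delta_rot":[0,0,49.7]},
])

```text
t: 6.05
tcp_pos: [478.9, 197.9, 191.1]
tool_rot: [0.0, 0.989, 0.147, 0.0]
force: [-0.5, -1.5, -0.1]
gripper_width: 0.448
finger_force: 0.0
```

```bash
python3 m.py; ls pics|grep wrist
```

```text
6.05 [478.90053219 197.93852747 191.08789102] 1.6455140504051822
top expect [176.06130642 227.95445236] [(array([177.2, 230.6]), np.int32(52), array([472.1, 192.6, 128. ]))]
wrist expect [286.23386511 223.30398315] [(array([283. , 191.1]), np.int32(249), array([498.1, 203.8, 128. ])), (array([283.5, 222.2]), np.int32(591), array([479.2, 197.9, 128. ]))]
side expect [198.56652407 138.69163856] [(array([195.6, 137.4]), np.int32(62), array([475. , 203.7, 128. ])), (array([250.3, 149.7]), np.int32(23), array([565.7,  97.9, 128. ])), (array([200.2, 156.8]), np.int32(20), array([455.7, 144. , 128. ])), (array([228.9, 162.9]), np.int32(11), array([503.2,  91.2, 128. ]))]
wrist0.png
wrist_5.0.png
wrist_6.0.png
```

Emit:
play_rows([
  {"hand":45,"delta_pos":[0,0,3],"delta_rot":[0,0,0]},
  {"hand":45,"delta_pos":[0,0,5],"delta_rot":[0,0,0]},
  {"hand":45,"delta_pos":[0,0,6.8],"delta_rot":[0,0,0]},
  {"hand":45,"delta_pos":[0,0,7.8],"delta_rot":[0,0,0]},
  {"hand":45,"delta_pos":[0,0,7.8],"delta_rot":[0,0,0]},
  {"hand":45,"delta_pos":[0,0,7.8],"delta_rot":[0,0,0]},
  {"hand":30,"delta_pos":[0,0,7.8],"delta_rot":[0,0,0]},
  {"hand":20,"delta_pos":[0,0,7.8],"delta_rot":[0,0,0]},
  {"hand":12,"delta_pos":[0,0,7.8],"delta_rot":[0,0,0]},
  {"hand":12,"delta_pos":[0,0,7.8],"delta_rot":[0,0,0]},
  {"hand":12,"delta_pos":[0,0,7.8],"delta_rot":[0,0,0]},
], newtons=30)

```text
t: 7.3
tcp_pos: [479.4, 198.2, 114.0]
tool_rot: [-0.0, 0.989, 0.146, 0.001]
force: [-0.2, -0.8, 5.2]
gripper_width: 0.221
finger_force: 29.3
```

Emit:
play_rows([
  {"hand":12,"delta_pos":[0,0,-1],"delta_rot":[0,0,0]},
  {"hand":12,"delta_pos":[0,0,-2.5],"delta_rot":[0,0,0]},
  {"hand":12,"delta_pos":[0,0,-4],"delta_rot":[0,0,0]},
  {"hand":12,"delta_pos":[0,0,-6],"delta_rot":[0,0,0]},
  {"hand":12,"delta_pos":[0,0,-8],"delta_rot":[0,0,0]},
  {"hand":12,"delta_pos":[0,0,-10],"delta_rot":[0,0,0]},
  {"hand":12,"delta_pos":[0,0,-12.5],"delta_rot":[0,0,0]},
  {"hand":12,"delta_pos":[0,0,-15],"delta_rot":[0,0,0]},
  {"hand":12,"delta_pos":[0,0,-17],"delta_rot":[0,0,0]},
  {"hand":12,"delta_pos":[0,0,-17],"delta_rot":[0,0,0]},
  {"hand":12,"delta_pos":[0,0,-17],"delta_rot":[0,0,0]},
])

```text
t: 8.4
tcp_pos: [478.2, 197.7, 282.5]
tool_rot: [0.0, 0.989, 0.146, -0.0]
force: [-0.2, 0.5, -0.7]
gripper_width: 0.221
finger_force: 29.3
```

Run:
```python
from rig import monitor,imaging
from h import *
s=monitor.sense();print(s['t'],s['tcp_pos'],s['gripper_width'],s['finger_force'])
S=imaging.get_image('side')['image'];W=imaging.get_image('wrist')['image']
o=np.hstack([cv2.resize(S[30:210,100:300],(400,360)),cv2.resize(W,(400,300))[:300] if 0 else cv2.copyMakeBorder(cv2.resize(W,(400,300)),0,60,0,0,0)])
cv2.imwrite('pics/lift.png',o)
# rest pose target: tube centre at origin+ (0,0,88+h); tube axis up
for h in(30,0):
    c=np.array([612.4,-220.8,88+h]);ax=np.array([-np.sin(np.radians(33)),0,np.cos(np.radians(33))]);k=114-77
    print(h,c+ax*k,delta(s,c+ax*k,down(-89.6,33)))
```

```text
8.4 [478.20961449 197.67957507 282.511363  ] 0.22126119008860176 29.31160569190979
30 [ 592.2483557  -220.8         149.03081101] (array([-1.17, 43.36, 13.35]), array([-4.7, 32.8, 15.9]))
0 [ 592.2483557  -220.8         119.03081101] (array([-1.16, 43.36, 16.35]), array([-4.7, 32.8, 15.9]))
```

View pics/lift.png

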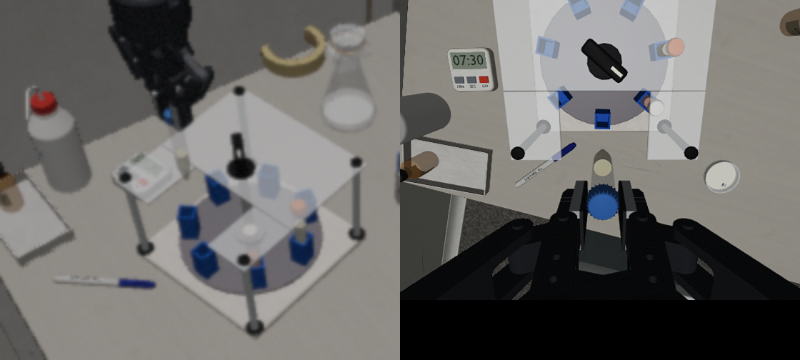

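Emit:
play_rows([
  {"hand":12,"delta_pos":[0,4,0],"delta_rot":[0,0,0]},
  {"hand":12,"delta_pos":[-0.1,8,1],"delta_rot":[0,0,0]},
  {"hand":12,"delta_pos":[-0.2,12,2],"delta_rot":[-0.6,4,2]},
  {"hand":12,"delta_pos":[-0.3,16,3],"delta_rot":[-1.2,8,4]},
  {"hand":12,"delta_pos":[-0.4,20,4],"delta_rot":[-1.8,12,6]},
  {"hand":12,"delta_pos":[-0.4,24,5],"delta_rot":[-2.4,16,8]},
  {"hand":12,"delta_pos":[-0.5,28,6],"delta_rot":[-3,21,10]},
  {"hand":12,"delta_pos":[-0.6,32,7],"delta_rot":[-3.6,25,12]},
  {"hand":12,"delta_pos":[-0.6,36,8],"delta_rot":[-4.2,29,14]},
  {"hand":12,"delta_pos":[-0.6,40,8.8],"delta_rot":[-4.7,32.8,15.9]},
  {"hand":12,"delta_pos":[-0.6,42.5,8.8],"delta_rot":[-4.7,32.8,15.9]},
  {"hand":12,"delta_pos":[-0.6,43.5,8.8],"delta_rot":[-4.7,32.8,15.9]},
  {"hand":12,"delta_pos":[-0.6,43.5,8.8],"delta_rot":[-4.7,32.8,15.9]},
  {"hand":12,"delta_pos":[-0.6,43.5,8.8],"delta_rot":[-4.7,32.8,15.9]},
  {"hand":12,"delta_pos":[-0.6,43.5,8.8],"delta_rot":[-4.7,32.8,15.9]},
])

```text
t: 10.0
tcp_pos: [598.3, -218.8, 194.9]
tool_rot: [-0.002, 0.959, 0.005, 0.284]
force: [0.3, -0.6, -0.9]
gripper_width: 0.224
finger_force: 29.4
```

Run:
```python
from rig import monitor,imaging
from h import *
import pickle
s=monitor.sense();print(s['t'],s['tcp_pos'],s['force'],s['qpos'],delta(s,[598,-220.8,194],down(-89.6,33)))
W=imaging.get_image('wrist');S=imaging.get_image('side');pickle.dump((W,S,s),open('r.pkl','wb'))
u=proj(S,[612,-221,130]);x,y=int(u[0]),int(u[1]);print(x,y)
c=cv2.resize(S['image'][y-40:y+50,x-45:x+45],(400,400),interpolation=2)
o=np.hstack([c,cv2.copyMakeBorder(W['image'][60:360,80:480],0,100,0,0,0)])
cv2.imwrite('pics/rest.png',o)
```

```text
10.0 [ 598.33985254 -218.7594956   194.89561865] [ 0.2682034  -0.57537176 -0.86603892] [-0.50275497  0.24850297  1.90965775  0.55093166  0.53613946  0.64433768] (array([-0.08,  0.2 ,  0.06]), array([-0.1,  0. ,  0.1]))
348 237
```

View pics/rest.png

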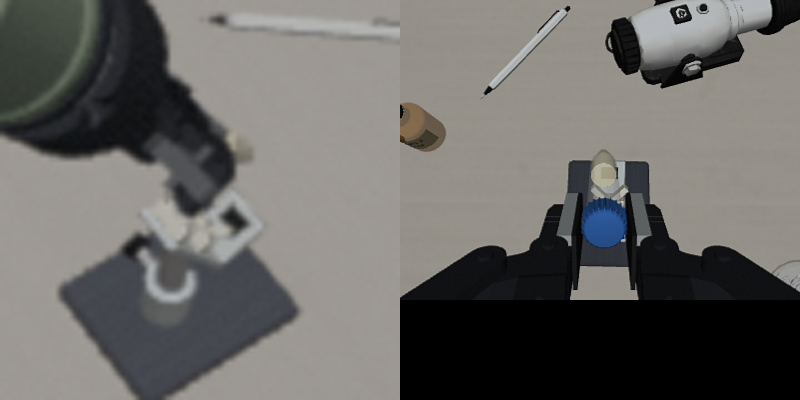

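Run:
```python
from h import *
import pickle
d=pickle.load(open('d0.pkl','rb'));T=d['top'];S=d['side'];W,_,s=pickle.load(open('r.pkl','rb'))
print('stop',tri(T,(333.75,177.5),S,(356.5,245.9)))
# column ring centre
print('ring',tri(T,(310+88/4,165+112/4),S,(310+105/3.333,230+100/3.333)))
for p in[(248,222),(329,222),(329,325),(248,325)]:print(onz(W,p,12).round(1))
print('cap',onz(W,(285,283),s['tcp_pos'][2]+11))
for im,n,b in((T,'top',(325,355,168,205)),(S,'side',(330,375,228,265))):
    x0,x1,y0,y1=b;c=im['image'][y0:y1,x0:x1];m=cv2.inRange(cv2.cvtColor(c,cv2.COLOR_BGR2HSV),(0,0,150),(179,60,255))
    nn,l,st,ce=cv2.connectedComponentsWithStats(m);print(n,[(ce[i]+(x0,y0),st[i,4]) for i in range(1,nn) if st[i,4]>8])
o=np.hstack([cv2.resize(T['image'][165:205,315:355],(400,400),interpolation=2),cv2.resize(S['image'][230:270,330:370],(400,400),interpolation=2)])
cv2.imwrite('pics/stop.png',o)
```

```text
stop (array([ 640.67599728, -223.28729732,   68.86648171]), np.float64(2.8024473925952553))
ring (array([ 603.21503927, -222.34590998,   38.74068315]), np.float64(3.7706395375904984))
[ 662.6 -183.    12. ]
[ 663.4 -263.1   12. ]
[ 566.7 -260.7   12. ]
[ 566.  -186.5   12. ]
cap [ 593.16952158 -219.5079293   205.89561865]
top []
side [(array([346.60509554, 246.36305732]), np.int32(157)), (array([340.30434783, 261.60869565]), np.int32(23))]
```

View pics/stop.png

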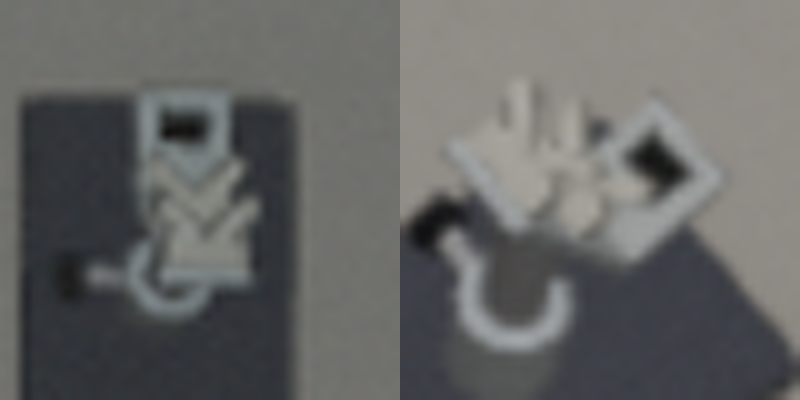

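Emit:
play_rows([
  {"hand":12,"delta_pos":[-0.6,0.3,0.7],"delta_rot":[0,0,0]},
  {"hand":12,"delta_pos":[-1.2,0.3,1.4],"delta_rot":[0,0,0]},
  {"hand":12,"delta_pos":[-1.8,0.3,2.1],"delta_rot":[0,0,0]},
  {"hand":12,"delta_pos":[-2.2,0.3,2.5],"delta_rot":[0,0,0]},
  {"hand":12,"delta_pos":[-2.4,0.3,2.75],"delta_rot":[0,0,0]},
  {"hand":12,"delta_pos":[-2.4,0.3,2.75],"delta_rot":[0,0,0]},
  {"hand":12,"delta_pos":[-2.4,0.3,2.75],"delta_rot":[0,0,0]},
])

```text
t: 10.8
tcp_pos: [593.7, -223.4, 159.1]
tool_rot: [-0.001, 0.959, 0.004, 0.285]
force: [-0.3, 0.1, -0.6]
gripper_width: 0.222
finger_force: 29.4
```

```bash
cat > q.py <<'E'
from rig import monitor,imaging
from h import *
s=monitor.sense();w,x,y,z=s['tool_rot'];r=R.from_quat([x,y,z,w])
print(s['tcp_pos'].round(1),'F tool',r.inv().apply(s['force']).round(2),s['torque'].round(2),'rot',r.as_matrix()[:,2].round(3),s['gripper_width'])
E
python3 q.py;python3 - <<'E'
from rig import imaging
from h import *
S=imaging.get_image('side');W=imaging.get_image('wrist')['image']
u=proj(S,[612,-221,110]);x,y=int(u[0]),int(u[1])
c=cv2.resize(S['image'][y-30:y+50,x-40:x+40],(400,400),interpolation=2)
cv2.imwrite('pics/near.png',np.hstack([c,cv2.resize(W[170:320,200:350],(400,400),interpolation=2)]))
E
```

```text
[ 593.7 -223.4  159.1] F tool [-0.61 -0.06  0.3 ] [ 0.    0.29 -0.03] rot [ 0.545  0.004 -0.838] 0.22240133935407452
```

View pics/near.png

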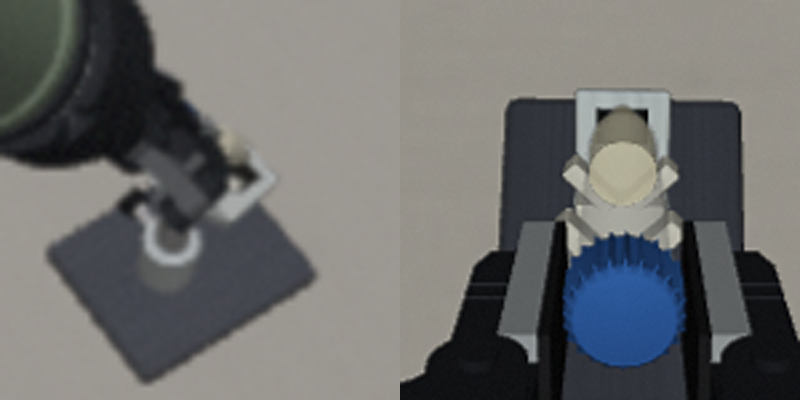

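Emit:
play_rows([
  {"hand":12,"delta_pos":[-0.1,0,0],"delta_rot":[0,0,0]},
  {"hand":12,"delta_pos":[-0.2,0,0],"delta_rot":[0,0,0]},
  {"hand":12,"delta_pos":[-0.3,0,0],"delta_rot":[0,0,0]},
  {"hand":12,"delta_pos":[-0.4,0,0],"delta_rot":[0,0,0]},
  {"hand":12,"delta_pos":[-0.4,0,0],"delta_rot":[0,0,0]},
  {"hand":12,"delta_pos":[-0.4,0,0],"delta_rot":[0,0,0]},
])

```text
t: 11.5
tcp_pos: [590.1, -223.4, 156.6]
tool_rot: [-0.001, 0.959, 0.004, 0.284]
force: [0.5, 0.2, -0.2]
gripper_width: 0.221
finger_force: 29.4
```

```bash
python3 q.py
```

```text
[ 590.1 -223.4  156.6] F tool [ 0.28 -0.21  0.45] [0.01 0.29 0.07] rot [ 0.545  0.004 -0.838] 0.2206190922411196
```

Emit:
play_rows([
  {"hand":12,"delta_pos":[-0.08,0,0],"delta_rot":[0,0,0]},
  {"hand":12,"delta_pos":[-0.16,0,0],"delta_rot":[0,0,0]},
  {"hand":12,"delta_pos":[-0.2,0,0],"delta_rot":[0,0,0]},
  {"hand":12,"delta_pos":[-0.2,0,0],"delta_rot":[0,0,0]},
  {"hand":12,"delta_pos":[-0.2,0,0],"delta_rot":[0,0,0]},
])

```text
t: 12.0
tcp_pos: [588.5, -223.4, 155.6]
tool_rot: [-0.001, 0.959, 0.004, 0.284]
force: [-0.1, -0.0, -0.5]
gripper_width: 0.218
finger_force: 29.5
```

```bash
python3 q.py
```

```text
[ 588.5 -223.4  155.6] F tool [-0.33  0.01  0.37] [0.04 0.19 0.09] rot [ 0.545  0.004 -0.838] 0.21791754677878444
```

Emit:
play_rows([
  {"hand":12,"delta_pos":[-0.08,0,0],"delta_rot":[0,0,0]},
  {"hand":12,"delta_pos":[-0.15,0,0],"delta_rot":[0,0,0]},
  {"hand":12,"delta_pos":[-0.15,0,0],"delta_rot":[0,0,0]},
  {"hand":12,"delta_pos":[-0.15,0,0],"delta_rot":[0,0,0]},
])

```text
t: 12.4
tcp_pos: [587.4, -223.4, 154.9]
tool_rot: [-0.001, 0.959, 0.004, 0.284]
force: [0.8, 0.2, 0.8]
gripper_width: 0.219
finger_force: 29.5
```

```bash
python3 q.py
python3 - <<'E'
from rig import imaging
from h import *
S=imaging.get_image('side');W=imaging.get_image('wrist')['image']
u=proj(S,[612,-221,110]);x,y=int(u[0]),int(u[1])
c=cv2.resize(S['image'][y-30:y+50,x-40:x+40],(400,400),interpolation=2)
cv2.imwrite('pics/near2.png',np.hstack([c,cv2.resize(W[170:320,200:350],(400,400),interpolation=2)]))
E
```

```text
[ 587.4 -223.4  154.9] F tool [ 1.15 -0.21 -0.26] [ 0.12 -0.04  0.16] rot [ 0.545  0.004 -0.838] 0.2186145324932658
```

Emit:
play_rows([
  {"hand":12,"delta_pos":[0.1,0,0],"delta_rot":[0,0,0]},
  {"hand":12,"delta_pos":[0.1,0,0.2],"delta_rot":[0,0,0]},
  {"hand":12,"delta_pos":[0.1,0,0.4],"delta_rot":[0,0,0]},
  {"hand":12,"delta_pos":[0.1,0,0.6],"delta_rot":[0,0,0]},
  {"hand":12,"delta_pos":[0.1,0,0.8],"delta_rot":[0,0,0]},
  {"hand":12,"delta_pos":[0.1,0,0.8],"delta_rot":[0,0,0]},
  {"hand":12,"delta_pos":[0.1,0,0.8],"delta_rot":[0,0,0]},
])

```text
t: 13.2
tcp_pos: [592.3, -223.2, 148.2]
tool_rot: [-0.001, 0.959, 0.004, 0.284]
force: [1.7, 1.2, -0.1]
gripper_width: 0.222
finger_force: 29.4
```

```bash
python3 q.py
```

```text
[ 592.3 -223.2  148.2] F tool [ 1.35 -1.19  1.02] [0.22 0.06 0.16] rot [ 0.545  0.005 -0.839] 0.22188425454723343
```

Emit:
play_rows([
  {"hand":12,"delta_pos":[0.05,0,0.1],"delta_rot":[0,0,0]},
  {"hand":12,"delta_pos":[0.05,0,0.2],"delta_rot":[0,0,0]},
  {"hand":12,"delta_pos":[0.05,0,0.3],"delta_rot":[0,0,0]},
  {"hand":12,"delta_pos":[0.05,0,0.3],"delta_rot":[0,0,0]},
  {"hand":12,"delta_pos":[0.05,0,0.3],"delta_rot":[0,0,0]},
])

```text
t: 13.7
tcp_pos: [594.4, -223.4, 146.2]
tool_rot: [-0.001, 0.959, 0.004, 0.284]
force: [0.7, 0.4, 0.1]
gripper_width: 0.226
finger_force: 29.5
```

```bash
python3 q.py
```

```text
[ 594.4 -223.4  146.2] F tool [ 0.62 -0.37  0.32] [0.08 0.02 0.02] rot [ 0.545  0.004 -0.838] 0.22586941482555012
```

Emit:
play_rows([
  {"hand":12,"delta_pos":[0,0,0.1],"delta_rot":[0,0,0]},
  {"hand":12,"delta_pos":[0,0,0.2],"delta_rot":[0,0,0]},
  {"hand":12,"delta_pos":[0,0,0.2],"delta_rot":[0,0,0]},
  {"hand":12,"delta_pos":[0,0,0.2],"delta_rot":[0,0,0]},
])

```text
t: 14.1
tcp_pos: [595.5, -223.4, 144.5]
tool_rot: [-0.001, 0.959, 0.004, 0.284]
force: [1.1, 0.3, -0.4]
gripper_width: 0.221
finger_force: 29.5
```

```bash
python3 q.py
```

```text
[ 595.5 -223.4  144.5] F tool [ 0.69 -0.24  0.88] [0.05 0.1  0.11] rot [ 0.545  0.004 -0.839] 0.22052977398958828
```

Emit:
play_rows([
  {"hand":12,"delta_pos":[0,0,0.1],"delta_rot":[0,0,0]},
  {"hand":12,"delta_pos":[0,0,0.2],"delta_rot":[0,0,0]},
  {"hand":12,"delta_pos":[0,0,0.2],"delta_rot":[0,0,0]},
  {"hand":12,"delta_pos":[0,0,0.2],"delta_rot":[0,0,0]},
])

```text
t: 14.5
tcp_pos: [596.7, -223.6, 144.5]
tool_rot: [-0.001, 0.958, 0.004, 0.285]
force: [-5.9, 1.7, 9.5]
gripper_width: 0.223
finger_force: 30.5
```

```bash
python3 q.py
python3 - <<'E'
from rig import imaging
from h import *
import pickle
pickle.dump([imaging.get_image(n) for n in('side','wrist','top')],open('r2.pkl','wb'))
E
```

```text
[ 596.7 -223.6  144.5] F tool [  0.3   -1.71 -11.18] [0.25 0.32 0.08] rot [ 0.547  0.004 -0.837] 0.22261333670227312
```

Emit:
play_rows([
  {"hand":12,"delta_pos":[0,0,-0.1],"delta_rot":[0,0,0]},
  {"hand":12,"delta_pos":[-0.05,0,-0.13],"delta_rot":[0,0,0]},
  {"hand":12,"delta_pos":[-0.1,0,-0.13],"delta_rot":[0,0,0]},
  {"hand":12,"delta_pos":[-0.1,0,-0.13],"delta_rot":[0,0,0]},
  {"hand":12,"delta_pos":[-0.1,0,-0.13],"delta_rot":[0,0,0]},
])

```text
t: 15.15
tcp_pos: [595.6, -223.5, 144.0]
tool_rot: [-0.001, 0.959, 0.004, 0.285]
force: [0.4, 1.7, 5.1]
gripper_width: 0.22
finger_force: 29.8
```

```bash
python3 q.py
```

```text
[ 595.6 -223.5  144. ] F tool [ 3.1  -1.66 -4.08] [ 0.21 -0.28  0.15] rot [ 0.546  0.004 -0.838] 0.22014074243718432
```

Emit:
play_rows([
  {"hand":12,"delta_pos":[0,-0.03,-0.04],"delta_rot":[0,0,0]},
  {"hand":12,"delta_pos":[0,-0.03,-0.04],"delta_rot":[0,0,0]},
  {"hand":20,"delta_pos":[0,-0.03,-0.04],"delta_rot":[0,0,0]},
  {"hand":23,"delta_pos":[0,-0.03,-0.04],"delta_rot":[0,0,0]},
  {"hand":25,"delta_pos":[0,-0.03,-0.04],"delta_rot":[0,0,0]},
  {"hand":27,"delta_pos":[0,-0.03,-0.04],"delta_rot":[0,0,0]},
  {"hand":30,"delta_pos":[0,-0.03,-0.04],"delta_rot":[0,0,0]},
  {"hand":35,"delta_pos":[0,-0.03,-0.04],"delta_rot":[0,0,0]},
  {"hand":42,"delta_pos":[0,-0.03,-0.04],"delta_rot":[0,0,0]},
  {"hand":50,"delta_pos":[0,-0.03,-0.04],"delta_rot":[0,0,0]},
  {"hand":50,"delta_pos":[0,-0.03,-0.04],"delta_rot":[0,0,0]},
], newtons=20)

```text
t: 16.25
tcp_pos: [594.8, -223.1, 143.8]
tool_rot: [-0.001, 0.959, 0.004, 0.284]
force: [0.4, 0.7, 0.3]
gripper_width: 0.499
finger_force: 0.0
```

```bash
python3 q.py
python3 - <<'E'
from rig import imaging
from h import *
S=imaging.get_image('side');W=imaging.get_image('wrist')['image']
u=proj(S,[612,-221,110]);x,y=int(u[0]),int(u[1])
c=cv2.resize(S['image'][y-40:y+40,x-40:x+40],(400,400),interpolation=2)
cv2.imwrite('pics/rel.png',np.hstack([c,cv2.resize(W[170:320,200:350],(400,400),interpolation=2)]))
E
```

```text
[ 594.8 -223.1  143.8] F tool [ 0.52 -0.74 -0.01] [-0.01  0.24 -0.01] rot [ 0.545  0.004 -0.838] 0.49916389080501755
```

View pics/rel.png

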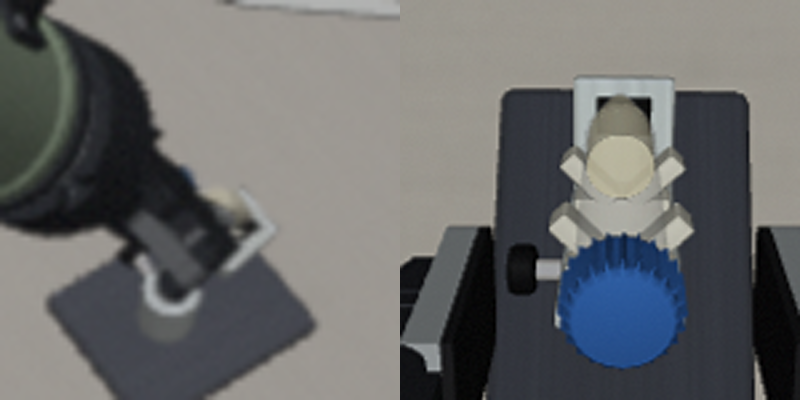

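Emit:
play_rows([
  {"hand":55,"delta_pos":[0,0,-1],"delta_rot":[0,0,0]},
  {"hand":55,"delta_pos":[0,0,-2],"delta_rot":[0,0,0]},
  {"hand":55,"delta_pos":[0,0,-4],"delta_rot":[0,0,0]},
  {"hand":55,"delta_pos":[0,0,-7],"delta_rot":[0,0,0]},
  {"hand":55,"delta_pos":[0,0,-10],"delta_rot":[0,0,0]},
  {"hand":55,"delta_pos":[0,0,-13],"delta_rot":[0,0,0]},
  {"hand":55,"delta_pos":[0,0,-13],"delta_rot":[0,0,0]},
  {"hand":55,"delta_pos":[0,0,-13],"delta_rot":[0,0,0]},
  {"hand":55,"delta_pos":[0,0,-13],"delta_rot":[0,0,0]},
])

```text
t: 17.25
tcp_pos: [523.6, -223.3, 251.8]
tool_rot: [-0.002, 0.959, 0.004, 0.284]
force: [-0.2, -0.5, -0.4]
gripper_width: 0.549
finger_force: 0.0
```

```bash
python3 q.py
python3 - <<'E'
from rig import imaging
from h import *
W=imaging.get_image('wrist');S=imaging.get_image('side')
for im,n in((W,'w'),(S,'s')):
    h=cv2.cvtColor(im['image'],cv2.COLOR_BGR2HSV);m=cv2.inRange(h,(98,120,60),(115,255,255))
    # cap top centre expected: centre + 51 axis
    e=np.array([615,-223,111])+45*np.array([-.545,0,.839]);p=proj(im,e)
    k,l,st,c=cv2.connectedComponentsWithStats(m);print(n,p.round(1),[(c[i].round(1),st[i,4]) for i in range(1,k) if st[i,4]>8 and np.hypot(*(c[i]-p))<40])
E
```

```text
[ 523.6 -223.3  251.8] F tool [-0.42  0.45  0.22] [ 0.01  0.28 -0.04] rot [ 0.544  0.005 -0.839] 0.5492096387109372
w [283.8 196.2] [(array([283.9, 196.2]), np.int32(515))]
s [341.5 239.1] [(array([340.8, 239.1]), np.int32(59))]
```

The cap sits exactly where the seated tube should put it, in both views, and the gripper is clear.

```bash
python3 -c "
from rig import robot
print(robot.hand_in())"
```

```text
the job is handed in; nothing more can be done
None
```

The blue-capped tube was turned to the slot, lifted out and laid in both V supports against the foot stop. It was then released, the gripper withdrew clear, and the job was handed in at about 17 s of the 54 s limit; the hand-in gave no verdict.

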